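# Stack a machine mount in its assembly nest

### The arm

A 6-joint arm with a two-finger parallel gripper is mounted at the origin on the work surface. World frame = base frame: x ahead of the robot, y to its left, z up, the work surface at z = 0. Lengths are in m, angles in rad, forces in N, time in s.
With the tool pointing down it reaches from about 0.35 to 0.8 m from the base axis. Payload 7.3 kg.
Tool frame: the origin (TCP) lies between the finger pads; the fingertips stand 25 mm ahead of it and the grasp point (between the pads) lies 6 mm ahead of it (r.tip_extent is the distance from the TCP to the fingertips, in m); z points along the fingers, y is the line along which they close (so a half turn about z gives the same grasp; the last joint's range is limited). The gripper opens to 85 mm and grips with 20 to 120 N. Pads are 22 mm wide; open, the fingers measure 114 mm over their backs; the gripper's body (76 mm by 85 mm) begins 54 mm behind the grasp point. The pads swing forward as they close: fully open they stand 13 mm farther back than shut.
Start: joints at [-1.281, 0.342, 1.524, -0, 1.275, -0.146], TCP at [0.222, -0.476, 0.256] pointing down, gripper open.
Joint ranges: [-2.53, 2.53], [-0.77, 2.02], [0.04, 2.7], [-1, 4.14], [0.28, 2.66], [-3.11, 3.11]. Speed limits (rad/s): [2.57, 2.57, 3.14, 3.14, 3.14, 3.14].

### API

Orientations are given as a unit quaternion [x, y, z, w].
In Python, from workcell import r, command_gripper, optics gives the robot as it stands. The module is installed in compiled form; this text tells all that it offers. Calls block until the motion is done:
- r.reach(position, orientation): joint-space move of the TCP to a pose.
- r.move_straight(position, orientation=None, speed=0.15, max_force=None): straight line of the TCP; orientation=None keeps the orientation; speed is the mean speed in m/s. With max_force (N) it stops when the force on the tool has changed by that much, and returns True; else False.
- r.movej(angles): joint-space move.
- command_gripper(opening, force=None): finger opening in m; force is the grip in N (None keeps the last); returns when the fingers have stopped.
- r.hold(seconds).
- r.solve_ik(position, orientation): joint angles nearest the present ones, or None.
- r.read_state(): the state.
- optics.get_image(name): name is "scene" or "side" or "wrist"; returns (picture, depth): 420x560x3 uint8, red, green, blue; 420x560 float32, m along the optical axis (not along the pixel's ray), 0 where there is no reading.
- optics.camera_model(name): a dict with "K" (3x3 intrinsics, pixels), "k1" (the pictures are not rectified: a ray, as slopes to the right and down, at radius r is drawn at 1 + k1 r^2 times it, then the intrinsics apply), "R" (3x3) and "t" (3): a world point X has camera coordinates R X + t; the wrist camera has in their place "tool_from_camera" (4x4, takes a point from camera to tool coordinates, whose origin is the TCP and whose axes are the flange's). Camera axes: x right, y down, z forward; pixel columns grow to the right and rows downward; lengths in m; the calibration is good to about 2 mm. A picture is of the moment at which its call begins: read the wrist's pose just before it. camera_model takes no time and is no camera call.
A pose or a line that the arm cannot do raises r.PlanningError and nothing moves.
- r.finish_job(): hands the job in; it is judged then, once.
The state is a dict: "time_s": time; "joint_positions": joint angles; "dq": joint speeds; "tau": joint torques, N m; "eef_pos": TCP position; "eef_rot": TCP orientation; "contact_force": force on the tool from outside, world axes, zero at the start; "torque": the same for the moment, N m; "grip_width": finger opening in m; "grip_force": force on a finger pad.
Only numpy, scipy, OpenCV 4.12 (cv2) and the standard library are available. Lean on these libraries where they do the work, as an engineer would, in place of code of your own. Each camera call takes 0.05 s, during which the arm holds its last target. There are 200 camera calls.

### The job

At the pre-assembly bench of the parts store, complete the machine mount in the nest, where its square steel body already lies. Set the square aluminium spacer with the hole, the one of the body's size, flat on the body and square to the pocket between the four corner posts, then set the solid round steel disc of the same width flat on the spacer; let go and leave all three stacked in the pocket.

Things in the scene. Friction and masses are not known exactly. Their poses are not given: they have to be found in the camera images.
- nest_floor (a point): Fixed nest: base plate 130 x 130 x 12 mm with four angle posts round a square pocket, 70 x 70 mm inside, upright to 48 mm above the pocket floor, then flared out up to 60 mm. Each side is open over its middle 50 mm, down to the plate, for fingers closing parallel to a side. Point: middle of the pocket floor (plate top, 12 mm above the bench); z up, x and y along the sides.
- mount_center (a point): The mount's body, a loose dark steel square block 56 x 56 x 25 mm with a 16 mm hole through its middle, 0.55 kg, already in the pocket, about centred and square to it. Point: its centre, 12.5 mm above its underside; z up, x and y parallel to its sides.
- spacer_mid (a point): Spacer: loose aluminium square block 56 x 56 x 20 mm with a 24 mm hole through its middle, about 0.16 kg, flat on the bench. Point: its centre, 10 mm above its underside; z up, x and y parallel to its sides. Not the wide thin square plate (95 x 95 x 10 mm) nor the round ring (58 mm) near by.
- disc_center (a point): Top disc: loose solid steel disc, 56 mm in diameter, 16 mm thick, no hole, about 0.3 kg, flat on the bench. Point: its centre, 8 mm above its underside; z up. Not the smaller disc (34 mm in diameter) near by.
Not all that is in view belongs to the job. Leave any green or turquoise look-alike of the part that bears spacer_mid alone. Leave any brown look-alike of the part that bears disc_center alone.

How it is judged:
By the outcome, as a careful person would: the job done as asked, in the order asked, and still so for the second after the job is handed in, with the robot touching nothing.
It also fails if it takes over 51 s, if anything falls off the work surface, if the arm or the gripper's body presses on something with over 40 N, if the wrist force passes 120 N, or if a joint passes its speed limit or range.

## Working session

There is one attempt and no reset: what is moved stays moved. The work goes in short steps, each a Python script; the robot and the scene stay as the last script left them, time stands still between calls to the robot, and variables do not carry over. Pictures are saved under pics/ and viewed, at most 10 in all, crops included, and the job is handed in when it is done.

```bash
mkdir -p pics
cat > h.py <<'E'
import numpy as np, cv2
from workcell import r, command_gripper, optics
from scipy.spatial.transform import Rotation as Ro
def snap(name):
    s=r.read_state(); im,d=optics.get_image(name); m=optics.camera_model(name)
    if name=="wrist":
        T=np.eye(4); T[:3,:3]=Ro.from_quat(s["eef_rot"]).as_matrix(); T[:3,3]=s["eef_pos"]
        T=T@np.array(m["tool_from_camera"])
    else:
        R=np.array(m["R"]); T=np.eye(4); T[:3,:3]=R.T; T[:3,3]=-R.T@np.array(m["t"])
    return im,d,dict(K=np.array(m["K"]),k=np.array([m["k1"],0,0,0,0],float),T=T)
def rays(px,c):
    u=cv2.undistortPoints(np.asarray(px,float).reshape(-1,1,2),c["K"],c["k"]).reshape(-1,2)
    return np.c_[u,np.ones(len(u))]
def onplane(px,c,z):
    d=rays(px,c)@c["T"][:3,:3].T; o=c["T"][:3,3]
    return o+d*((z-o[2])/d[:,2])[:,None]
def cloud(d,c):
    v,u=np.mgrid[:d.shape[0],:d.shape[1]]
    P=rays(np.c_[u.ravel(),v.ravel()],c)*d.reshape(-1,1)
    return (P@c["T"][:3,:3].T+c["T"][:3,3]).reshape(*d.shape,3)
def save(n,im): cv2.imwrite(f"pics/{n}.png",im[:,:,::-1])
def down(yaw): # tool y axis at angle yaw+90deg: tool x along yaw
    return (Ro.from_euler('z',yaw)*Ro.from_quat([1,0,0,0])).as_quat()
E
python3 - <<'E'
from h import *
s=r.read_state(); print(s)
for n in("scene","side","wrist"):
    im,d,c=snap(n); save(n+"0",im); np.savez(f"{n}0.npz",im=im,d=d,**c); print(n,c["T"][:3].round(3).tolist())
a=cv2.imread("pics/scene0.png");b=cv2.imread("pics/side0.png")
E
```

```text
{'time_s': 0.0, 'joint_positions': array([-1.28099725e+00,  3.42709505e-01,  1.52506014e+00, -2.00613515e-06,
        1.27536687e+00, -1.45981611e-01]), 'dq': array([-0.00073585,  0.00023572,  0.00229579, -0.00011361,  0.0006878 ,
       -0.00211726]), 'tau': array([-4.78223101e-04, -4.33682942e+01, -2.46015429e+01, -4.39691189e-05,
        7.91852362e-03,  2.19036752e-05]), 'eef_pos': array([ 0.22153286, -0.47555966,  0.25561773]), 'eef_rot': array([ 9.76355312e-01,  2.16170554e-01, -5.64178052e-05, -7.69869129e-04]), 'contact_force': array([ 0.25950867, -0.67085029,  0.56193765]), 'torque': array([-0.0280147 ,  0.02868922,  0.00828927]), 'grip_force': 0.0, 'grip_width': 0.0851926364736276}
scene [[-0.296, 0.798, -0.525, 0.908], [0.955, 0.252, -0.155, 0.053], [0.009, -0.547, -0.837, 0.692]]
side [[-0.946, -0.176, 0.274, 0.196], [-0.325, 0.567, -0.757, 0.929], [-0.022, -0.805, -0.593, 0.794]]
wrist [[0.423, -0.859, -0.288, 0.296], [-0.906, -0.401, -0.134, -0.442], [-0.0, 0.317, -0.948, 0.373]]
```

View pics/scene0.png

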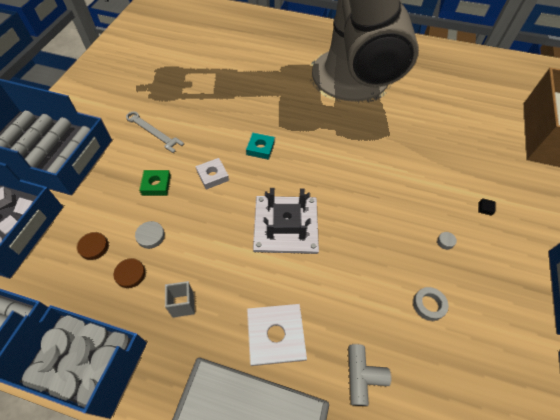

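View pics/side0.png

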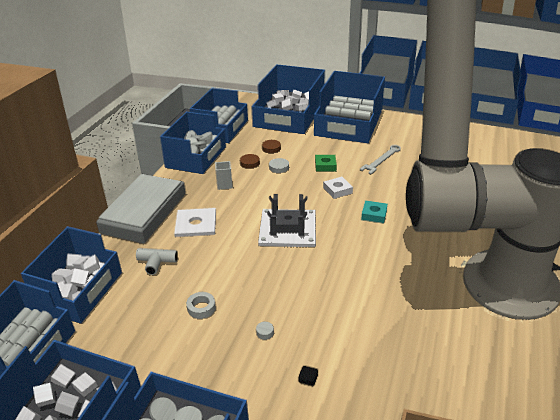

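The scene view shows the spacer at about (212,173), the large steel disc at (150,235) and the nest with the body at (287,220). The side view has them at (338,187), (279,166) and (288,222). The green, teal and brown parts are decoys. Next I get rough positions from both views.

Run:
```python
from h import *
pts={"scene":{"sp":(212,173,.02),"disc":(150,234,.016),"nest":(287,216,.037),"smalldisc":(447,239,.016),"green":(155,180,.02)},
"side":{"sp":(338,186,.02),"disc":(279,165,.016),"nest":(288,220,.037),"green":(326,161,.02)}}
for n in pts:
    q=np.load(n+"0.npz"); c={k:q[k] for k in"KkT"}; P=cloud(q["d"],c)
    for k,(u,v,z) in pts[n].items(): print(n,k,onplane([(u,v)],c,z)[0].round(3),P[v,u+3].round(3))
    if n=="scene": sc=P
# yaw of nest: posts/plate: use whites
from scipy.spatial.transform import Rotation as Ro
def tryik(p,y):
    s=r.solve_ik(p,down(y)); return None if s is None else np.round(s,2)
for p in [(.3,.3,.25),(.45,0,.25),(.35,.2,.25)]:
    for y in (0,1.57,-1.57,3.1): print(p,y,tryik(p,y))
```

```text
scene sp [ 0.45  -0.224  0.02 ] [ 0.435 -0.225  0.001]
scene disc [ 0.627 -0.285  0.016] [ 0.625 -0.28   0.015]
scene nest [ 0.517 -0.033  0.037] [ 0.507 -0.029  0.023]
scene smalldisc [0.46  0.283 0.016] [0.458 0.289 0.016]
scene green [ 0.505 -0.334  0.02 ] [ 0.491 -0.34  -0.001]
side sp [ 0.441 -0.217  0.02 ] [ 0.438 -0.241  0.006]
side disc [ 0.621 -0.277  0.016] [ 0.614 -0.281  0.015]
side nest [ 0.512 -0.021  0.037] [ 0.505 -0.023  0.037]
side green [ 0.502 -0.328  0.02 ] [ 0.499 -0.353  0.007]
(0.3, 0.3, 0.25) 0 [ 0.6   0.16  1.79 -0.    1.19  2.18]
(0.3, 0.3, 0.25) 1.57 [ 0.6   0.16  1.79 -0.    1.19  0.61]
(0.3, 0.3, 0.25) -1.57 [ 0.6   0.16  1.79 -0.    1.19 -2.54]
(0.3, 0.3, 0.25) 3.1 [ 0.6   0.16  1.79 -0.    1.19 -0.92]
(0.45, 0, 0.25) 0 [-0.17  0.21  1.73 -0.    1.2   1.4 ]
(0.45, 0, 0.25) 1.57 [-0.17  0.21  1.73 -0.    1.2  -0.17]
(0.45, 0, 0.25) -1.57 [-0.17  0.21  1.73 -0.    1.2   2.97]
(0.45, 0, 0.25) 3.1 [-0.17  0.21  1.73 -0.    1.2  -1.7 ]
(0.35, 0.2, 0.25) 0 [ 0.33  0.12  1.84 -0.    1.18  1.9 ]
(0.35, 0.2, 0.25) 1.57 [ 0.33  0.12  1.84 -0.    1.18  0.33]
(0.35, 0.2, 0.25) -1.57 [ 0.33  0.12  1.84 -0.    1.18 -2.81]
(0.35, 0.2, 0.25) 3.1 [ 0.33  0.12  1.84 -0.    1.18 -1.2 ]
```

```bash
cat >> h.py <<'E'
def look(target,z,yaw):
    "pose of TCP so that wrist optical axis hits target (x,y,zt), TCP at height z"
    M=np.array(optics.camera_model("wrist")["tool_from_camera"]); R=Ro.from_quat(down(yaw)).as_matrix()
    o=R@M[:3,3]; d=R@M[:3,2]; k=(target[2]-z-o[2])/d[2]
    off=o+k*d
    return [target[0]-off[0],target[1]-off[1],z]
E
python3 - <<'E'
from h import *
ims=[]
for n,t in (("disc",(.624,-.281,.016)),("sp",(.446,-.221,.02)),("nest",(.515,-.027,.037))):
    for yaw in (.436,1.0,1.57,0):
        try: r.reach(look(t,.27,yaw),down(yaw)); break
        except r.PlanningError as e: print(n,yaw,e)
    r.hold(.15)
    im,d,c=snap("wrist"); np.savez(f"w_{n}.npz",im=im,d=d,**c); ims.append(im[60:360,80:480])
    P=cloud(d,c); print(n,P[210,280].round(3))
ims.append(ims[0]*0)
save("w1",np.vstack([np.hstack(ims[:2]),np.hstack(ims[2:])]))
print(r.read_state()["time_s"])
E
```

```text
disc [ 0.627 -0.28   0.015]
sp [ 0.452 -0.22   0.02 ]
nest [ 0.519 -0.027  0.037]
4.1417
```

View pics/w1.png

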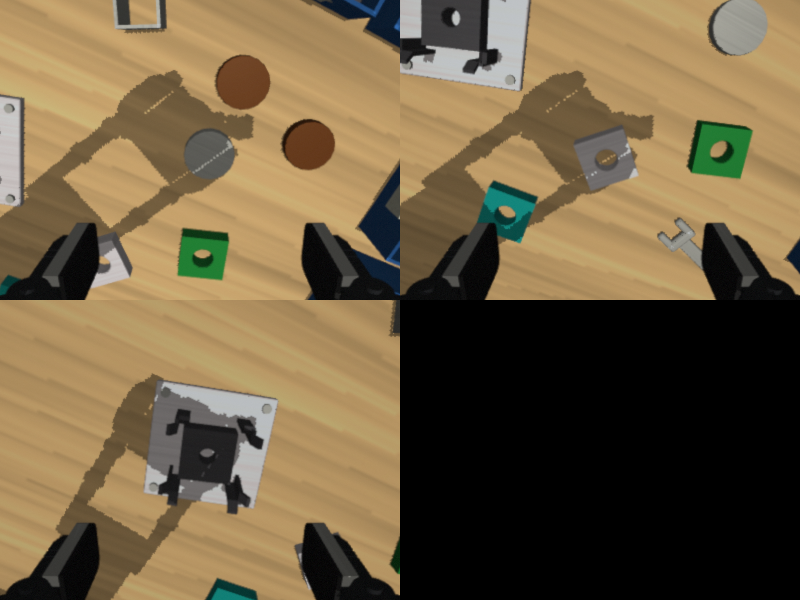

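The wrist views show the shaded disc at full-frame (289,213), the spacer at (286,217) and the body in the nest at (287,213). I measure each from its depth-band top face.

```bash
cat >> h.py <<'E'
def topface(d,c,z,cen,rad,tol=.004):
    "fit of points with height near z round cen: minAreaRect (centre mm, size, angle) of the largest blob"
    P=cloud(d,c); m=(d>0)&(abs(P[...,2]-z)<tol)&(np.hypot(P[...,0]-cen[0],P[...,1]-cen[1])<rad)
    n,l,st,_=cv2.connectedComponentsWithStats(m.astype(np.uint8),connectivity=4)
    m=l==1+np.argmax(st[1:,4])
    px=np.argwhere(m)[:,::-1]; Q=onplane(px,c,np.median(P[m][:,2]))
    q=(Q[:,:2]*1000).astype(np.float32)
    return cv2.minAreaRect(q),cv2.minEnclosingCircle(q),np.median(P[m][:,2])
E
python3 - <<'E'
from h import *
def L(n): q=np.load(n); return q["d"],{k:q[k] for k in"KkT"}
f=lambda x:np.round(np.hstack([np.ravel(v) for v in x]),1)
for n,z,cen,rad,tol in (("w_disc",.016,(.625,-.281),.05,.004),("w_disc",.02,(.45,-.221),.05,.004),("w_sp",.02,(.45,-.221),.05,.004),("w_sp",.016,(.625,-.281),.05,.004),("w_nest",.037,(.517,-.027),.04,.004),("w_nest",.012,(.517,-.027),.12,.004)):
    a,b,h=topface(*L(n+".npz"),z,cen,rad,tol); print(n,z,f(a),f(b),h.round(4))
for n in("scene0","side0"):
  for z,cen,rad in ((.016,(.625,-.281),.05),(.02,(.447,-.221),.05),(.037,(.515,-.027),.04),(.012,(.515,-.027),.12)):
    try:
        a,b,h=topface(*L(n+".npz"),z,cen,rad); print(n,z,f(a),f(b),h.round(4))
    except Exception as e: print(n,z,e)
E
```

```text
w_disc 0.016 [ 625.4 -291.1   55.4   54.8   24.9] [ 625.7 -291.3   28.1] 0.0158
w_disc 0.02 [ 445.4 -231.5   57.8   56.6   44.7] [ 444.9 -231.6   39.6] 0.0195
w_sp 0.02 [ 443.5 -230.    57.2   56.1   43.9] [ 443.4 -230.2   39. ] 0.0197
w_sp 0.016 [ 625.2 -291.    54.7   55.5    5.4] [ 625.3 -291.1   28.2] 0.0157
w_nest 0.037 [515.6 -35.7  57.4  55.9  17.6] [515.2 -33.3  37.9] 0.0367
w_nest 0.012 [517.4 -37.1 129.8 128.7  15.9] [517.4 -36.7  89.9] 0.0118
scene0 0.016 [ 624.6 -289.7   54.6   53.6   64.5] [ 625.  -289.1   28.4] 0.0145
scene0 0.02 [ 443.3 -226.8   58.7   55.9   43.9] [ 442.9 -227.3   38.6] 0.0187
scene0 0.037 [515.4 -32.3  56.4  54.3  17.5] [514.1 -32.1  37.4] 0.0358
scene0 0.012 [517.2 -34.  131.1 129.5  15.8] [516.6 -34.4  90. ] 0.011
side0 0.016 [ 627.4 -287.6   54.7   55.2   37.9] [ 626.6 -285.8   29.8] 0.0151
side0 0.02 [ 444.1 -225.2   60.    61.2   44.4] [ 443.1 -224.3   39.4] 0.0189
side0 0.037 [516.8 -31.2  54.   57.9  17.2] [516.6 -32.3  37. ] 0.036
side0 0.012 [516.7 -29.7 129.5 135.7  15.7] [517.4 -30.3  90.8] 0.011
```

```bash
cat >> h.py <<'E'
def st(*a):
    s=r.read_state(); print(*a,"t",round(s["time_s"],2),"p",s["eef_pos"].round(4),"F",s["contact_force"].round(1),"w",round(s["grip_width"],4),"g",round(s["grip_force"],1),"tip",r.tip_extent)
E
python3 - <<'E'
from h import *
y=np.radians(44.2); x,yy=.444,-.2285; tip=r.tip_extent
r.reach([x,yy,.12],down(y)); command_gripper(.076,40); st("above")
print(r.move_straight([x,yy,.007+tip],speed=.12,max_force=15)); st("down")
command_gripper(.0,40); st("grip")
r.move_straight([x,yy,.16],speed=.15); st("up")
im,d,c=snap("wrist"); np.savez("w_held.npz",im=im,d=d,**c)
im2,_,_=snap("scene"); save("held",np.hstack([im[:,130:430],im2[60:360,100:450].copy().repeat(1,0) if 0 else cv2.resize(im2[60:360,100:450],(490,420))]))
E
```

```text
above t 5.5 p [ 0.4446 -0.228   0.1204] F [-0.8  0.1 -0.3] w 0.0761 g 0.0 tip 0.025
False
down t 6.38 p [ 0.4444 -0.2287  0.0325] F [-0.4  0.1  0.3] w 0.0762 g 0.0 tip 0.025
grip t 6.7 p [ 0.4445 -0.2288  0.033 ] F [-0.8  0.9  5.9] w 0.0547 g 42.5 tip 0.025
up t 7.7 p [ 0.4435 -0.2281  0.1591] F [-0.4  0.1 -1.5] w 0.0547 g 42.6 tip 0.025
```

View pics/held.png

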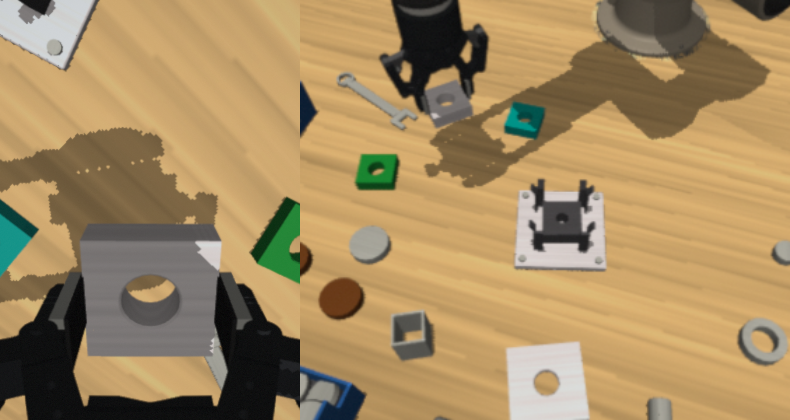

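The spacer is gripped level and square, with its top face spanning about columns 80–220 and rows 240–355 of the left crop. I measure its offset in the hand before placing it.

Run:
```python
from h import *
q=np.load("w_held.npz"); c={k:q[k] for k in"KkT"}; d=q["d"]
s=r.read_state()
P=cloud(d,c); print(P[265,200+30].round(4),P[335,280-20].round(4))
z=P[262,230:330,2]; z=np.median(z[z>.05])
a,b,h=topface(d,c,z,(.4435,-.228),.05,.004); print(a,h)
R=Ro.from_quat(s["eef_rot"]).as_matrix()
print("in tool",R.T@(np.r_[np.array(a[0])/1000,h]-s["eef_pos"]), np.degrees(np.arctan2(R[1,0],R[0,0])))
```

```text
[ 0.4411 -0.2037  0.1451] [ 0.4254 -0.2352  0.1462]
((443.6893310546875, -229.33932495117188), (57.69846725463867, 69.1580581665039), 43.642425537109375) 0.14567338428396692
in tool [-0.00067868  0.00104318  0.0132757 ] 44.199516769727126
```

Run:
```python
from h import *
y=np.radians(16); p=[.517,-.0345]
r.reach([*p,.16],down(y)); st("above")
r.move_straight([*p,.085],speed=.12,max_force=15); st("mid")
print(r.move_straight([*p,.0675],speed=.03,max_force=8)); st("down")
command_gripper(.07); st("open")
r.move_straight([*p,.15],speed=.15)
yw=.436
r.reach(look((.516,-.034,.057),.27,yw),down(yw)); r.hold(.15)
im,d,c=snap("wrist"); np.savez("w_n2.npz",im=im,d=d,**c)
im2,_,_=snap("scene"); im3,_,_=snap("side")
st()
z=lambda i,u,v:cv2.resize(i[v-45:v+45,u-60:u+60],(400,300),interpolation=cv2.INTER_CUBIC)
save("placed",np.vstack([np.hstack([im[60:360,80:480],z(im2,287,215)]),np.hstack([z(im3,288,215),z(im,287,205)])]))
for zz,cen,rad in((.057,(.516,-.035),.045),(.012,(.516,-.035),.12)):
    print(topface(d,c,zz,cen,rad))
```

```text
above t 8.68 p [ 0.5168 -0.035   0.1596] F [ 0.5  0.6 -2.1] w 0.0546 g 42.6 tip 0.025
mid t 9.45 p [ 0.5174 -0.035   0.0855] F [-0.6  0.2 -1.5] w 0.055 g 42.6 tip 0.025
True
down t 9.96 p [ 0.517  -0.0344  0.0701] F [-0.8  0.4  5.9] w 0.0548 g 43.4 tip 0.025
open t 10.26 p [ 0.5163 -0.0343  0.0693] F [0.4 0.3 0.8] w 0.0694 g 0.0 tip 0.025
t 11.8 p [ 0.5411 -0.0205  0.2687] F [ 0.7 -0.2  0.2] w 0.07 g 0.0 tip 0.025
(((516.1904296875, -35.63775634765625), (57.126949310302734, 55.87306594848633), 15.854353904724121), ((516.2459716796875, -35.8331413269043), 39.06351089477539), np.float64(0.05668864077308908))
(((517.2308959960938, -36.98303985595703), (130.01026916503906, 128.71408081054688), 15.765426635742188), ((517.2945556640625, -36.9531135559082), 89.92176055908203), np.float64(0.011715674790230335))
```

View pics/placed.png

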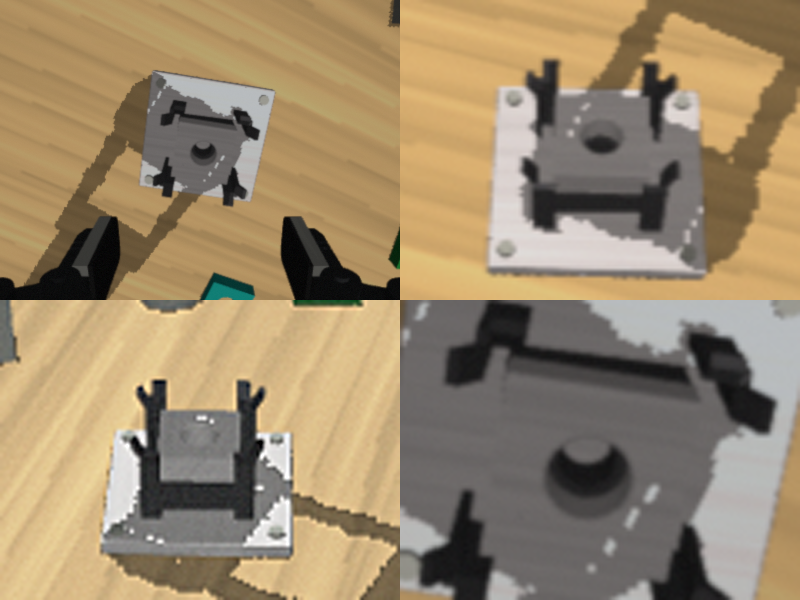

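The spacer lies flat, square to the pocket (15.9° against 15.8°) and about 1.7 mm from its centre. Its hole is at about (203,152) in the upper-left view. Now the disc.

Run:
```python
from h import *
y=np.radians(5); p=[.6257,-.290]
r.reach([*p,.12],down(y)); command_gripper(.074,40); st("above")
print(r.move_straight([*p,.005+.025],speed=.12,max_force=15)); st("down")
z0=r.read_state()["eef_pos"][2]
command_gripper(.0,50); st("grip")
r.move_straight([*p,.18],speed=.15); st("up")
im,d,c=snap("wrist"); s=r.read_state()
P=cloud(d,c); z=P[255:300,250:310,2]; z=np.median(z[z>.08]); print("z",z)
a=topface(d,c,z,s["eef_pos"][:2],.04,.004); print(a)
R=Ro.from_quat(s["eef_rot"]).as_matrix()
print("in tool",R.T@(np.r_[np.array(a[1][0])/1000,a[2]]-s["eef_pos"]))
save("disc_held",im[:, 100:460])
```

```text
above t 13.23 p [ 0.6263 -0.2889  0.1213] F [ 0.1  0.1 -0.3] w 0.0741 g 0.0 tip 0.025
False
down t 14.13 p [ 0.6262 -0.2903  0.0309] F [-0.  -0.2  0.2] w 0.0739 g 0.0 tip 0.025
grip t 14.45 p [ 0.6264 -0.2905  0.0319] F [-0.2  0.8  4.9] w 0.053 g 51.6 tip 0.025
up t 15.6 p [ 0.6251 -0.2897  0.1786] F [-1.  -0.8 -3.2] w 0.0529 g 52.9 tip 0.025
z 0.16216596263966132
(((626.2888793945312, -289.1545104980469), (63.80442428588867, 55.835758209228516), 61.73286819458008), ((631.3189086914062, -290.3610534667969), 34.07933044433594), np.float64(0.1621837699116593))
in tool [0.00611704 0.00122341 0.01627575]
```

View pics/disc_held.png

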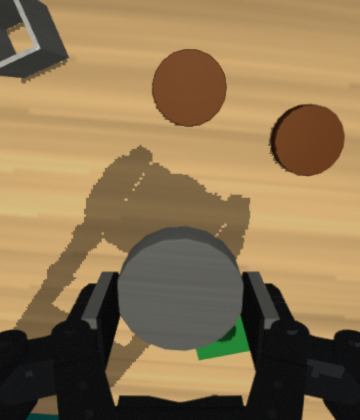

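The disc is held level, its top face centred at about (181,293) in the crop, i.e. (281,293) in the full frame. I check that offset, then place it.

Run:
```python
from h import *
im,d,c=snap("wrist"); s=r.read_state(); R=Ro.from_quat(s["eef_rot"]).as_matrix()
t=R.T@(onplane([(281,293)],c,.1622)[0]-s["eef_pos"]); print("offset in tool",t)
for e in [(219,293),(342,293),(281,236),(281,350)]: print(R.T@(onplane([e],c,.1622)[0]-s["eef_pos"]))
```

```text
offset in tool [0.00186453 0.00164526 0.01633194]
[ 0.00176404 -0.0247126   0.01637224]
[0.00181703 0.02757679 0.01629259]
[0.0279453  0.00160036 0.01627844]
[-0.02786251  0.001698    0.01639291]
```

Run:
```python
from h import *
y=np.radians(16); p=[.5165,-.0345]
r.reach([*p,.18],down(y)); st("above")
r.move_straight([*p,.105],speed=.12,max_force=15); r.hold(.2); st("mid")
print(r.move_straight([*p,.083],speed=.03,max_force=7)); st("down")
command_gripper(.07); st("open")
r.move_straight([*p,.17],speed=.15)
yw=.436
r.reach(look((.516,-.034,.073),.27,yw),down(yw)); r.hold(.15)
im,d,c=snap("wrist"); im2,_,_=snap("scene"); im3,_,_=snap("side"); st()
z=lambda i,u,v:cv2.resize(i[v-45:v+45,u-60:u+60],(400,300),interpolation=cv2.INTER_CUBIC)
save("placed2",np.vstack([np.hstack([im[60:360,80:480],z(im2,287,215)]),np.hstack([z(im3,288,215),z(im,287,205)])]))
for zz,rad in((.073,.045),(.012,.12)): print(topface(d,c,zz,(.516,-.035),rad))
```

```text
above t 16.77 p [ 0.5175 -0.0354  0.1803] F [ 0.1 -0.5 -2.7] w 0.0531 g 52.9 tip 0.025
mid t 17.75 p [ 0.517  -0.0346  0.1058] F [ 0.3  0.8 -4.1] w 0.0532 g 52.9 tip 0.025
True
down t 18.31 p [ 0.5164 -0.0345  0.0889] F [-0.6  0.7  6.1] w 0.0526 g 53.8 tip 0.025
open t 18.62 p [ 0.5157 -0.0343  0.088 ] F [-0.1 -0.5 -0.2] w 0.0699 g 0.0 tip 0.025
t 20.1 p [ 0.5362 -0.0228  0.2687] F [ 0.9  0.5 -0.3] w 0.0698 g 0.0 tip 0.025
(((515.5775146484375, -35.451271057128906), (55.27724838256836, 55.13154220581055), 51.83473205566406), ((515.6251831054688, -35.3695068359375), 28.116811752319336), np.float64(0.07270555017025238))
(((517.200927734375, -36.97346496582031), (130.02420043945312, 128.80552673339844), 15.75218677520752), ((517.5759887695312, -37.348426818847656), 90.50203704833984), np.float64(0.011732111249204202))
```

View pics/placed2.png

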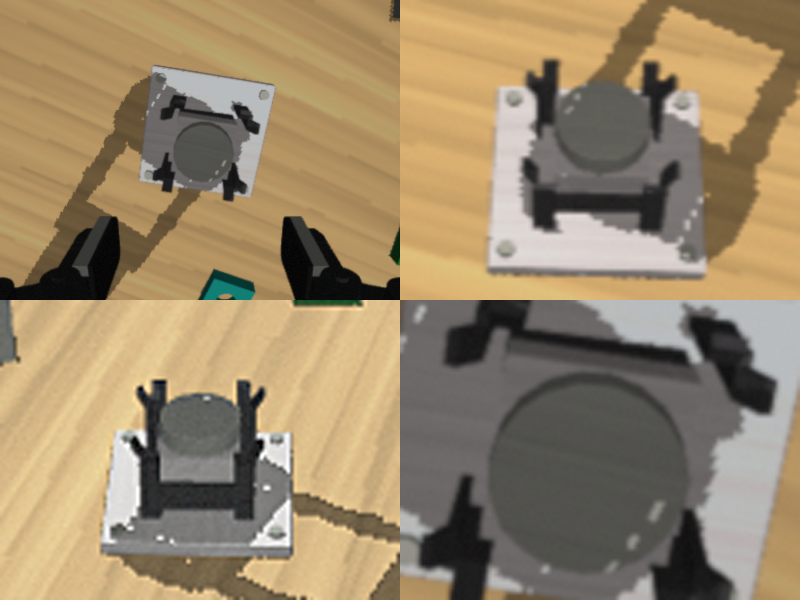

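The disc, at about (203,152) in the upper-left view, lies flat at 73 mm height and is centred on the spacer within 1 mm. The gripper is clear, so I hand in.

```bash
python3 -c "
from workcell import r
print(r.finish_job())"
```

```text
the job is handed in; nothing more can be done
None
```

The spacer and then the disc are stacked flat on the body in the nest, centred within about 2 mm of the pocket, and the job was handed in with the gripper clear at about 20 s.

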